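# Arm a board-test jig, pin it and hold it shut

### The job

Get the board-test jig ready: turn the bar knob on its side console clockwise until it clicks over into its second notch, then swing the hinged lid down shut, take the thick-headed flanged pin from the stand and push it down through the lid's hole into the hole of the lug below. Keep pushing the pin down so that the lid is pressed fully shut against its springy probes, and finish like that, still holding the pin down - do not let go. Leave the slim spare pin and the solder spool where they are.

Things in the scene. Friction and masses are not known exactly. Their poses are not given: they have to be found in the camera images.
- jig: Clamshell test jig, fixed: black body 170 (x) x 130 (y) x 50 mm with a green board inside, an aluminium lug 40 x 50 x 50 mm high on its front (-x) side, and a grey console 90 x 105 x 30 mm high on its +y side with the knob on it. Origin: centre of the body's underside. x points from the lug to the hinge, y to the console, z up.
- jig_hole (a point): Mouth of the vertical through hole (13 mm diameter, runs down to the bench, 1.5 mm chamfer) in the top of the lug, 50 mm above the bench, at (-105, 0) mm in the jig's frame. Axes as the jig's.
- lid_hinge (a point): Middle of the lid's hinge axis, 56 mm above the bench, 190 mm from the jig_hole along the jig's +x; the hinge axis runs along the jig's y.
- lid_hole (a point): Centre of the 13 mm hole in the lid's tongue, on the lid's top (outer) face, 190 mm from the hinge axis on the centre line. The lid is an aluminium plate 8 mm thick (hinge axis in its mid-plane), 126 mm wide up to 168 mm from the hinge, then a tongue 50 mm wide to 215 mm. Pressed fully shut its top is 60 mm above the bench and this hole is right over jig_hole.
- lid (a joint): Angle of the lid, rad: 0 = lowered onto the probes; 0.6 to 1.1 at the start (free edge raised). The free edge is on the robot's side: push the lid's top face down along the arc about the hinge to close it. Stiff friction hinge: it stays where it is left, and takes about 1 to 3 N at the tongue to move.
- press (a joint): The springy last bit of the lid's closing, rad, added to joint lid: 0.04 = up on the spring probes (the tongue's hole then stands about 7.6 mm high), 0 = pressed fully shut against the stop. Needs about 5 N down at the hole to be held fully shut (8 to 10 N is ample; the stops then give 1 to 3 mm), and springs up again when let go.
- knob (a joint): Angle of the knob, rad, growing clockwise seen from above: 0 = first notch, 1.2 = second notch, with hard stops there. A hump at 0.6 lies between them (takes about 0.3 N m to start, easing towards the hump); the knob snaps into the nearer notch when let go.
- knob_grip (a point): On the knob's vertical axis at gripping height, 67 mm above the bench. The black knob has an upright bar grip 42 mm long, 14 mm thick, up to 74 mm above the bench, on a disc of 22 mm radius whose top is 44 mm high. At joint knob 0 the bar lies along the jig's x axis. The point's axes turn with the knob, x along the bar.
- stand: Grey plastic block 50 (x) x 120 (y) x 45 mm high, fixed, with two vertical holes of 13 mm on its y axis at +30 and -30 mm; the pin hangs in one and the spare in the other. Origin: centre of its underside.
- pin: The jig pin, steel, about 0.1 kg, 78 mm long, upright in the stand: shank 10 mm diameter, 40 mm long with chamfered foot; a flange 28 mm diameter, 4 mm thick, its underside the shoulder (40 mm above the tip); a round head 20 mm diameter, 34 mm tall (44 to 78 mm above the tip). Origin at the tip of the shank, z up along the pin.
- pin_tip (a point): Tip of the pin's shank (same point as the pin's origin).
- spare: Slim spare pin in the other hole of the stand: same shank, flange 16 mm diameter, head only 10 mm diameter and 16 mm tall. Origin at the tip. Leave it.
- spool: Black solder spool, 64 mm diameter, 44 mm high, origin under its centre. Leave it.
Mind the look-alikes: they are no part of the job. Leave any orange look-alike of the pin alone.

How it is judged (in metres and radians):
On the way, in this order (a step that is already met when the one before it is completed fails the run):
1. the knob is turned over its hump into the second notch (value of joint knob above 1 rad), for 0.2 s.
2. the lid is lowered onto the probes (value of joint lid below 0.03 rad and value of joint knob above 1 rad), for 0.2 s.
3. with the lid down, the pin has passed through the lid's hole well into the lug's hole (horizontal distance between pin_tip and jig_hole below 0.004 m and angle between pin's own z axis and vertical below 0.12 rad and value of joint lid below 0.03 rad and z of pin_tip in the frame of jig_hole below -0.015 m), for 0.1 s.
At the end, for the whole second after the job is handed in: Knob above 1.0 rad; pin in both holes (axis within 4 mm, under 0.12 rad off upright, tip 25 mm or more below the lug's top); lid below 0.02 rad and press below 0.012 rad, at rest, the fingers still bearing on the pin (over 2 N). Spare pin and spool not moved over 30 mm (horizontal distance between pin_tip and jig_hole below 0.004 m and angle between pin's own z axis and vertical below 0.12 rad and value of joint knob above 1 rad and value of joint lid below 0.02 rad and value of joint press below 0.012 rad and z of pin_tip in the frame of jig_hole below -0.025 m and contact force between the fingers and pin above 2 N and linear speed of pin below 0.02 m/s); the arm keeps its last pose, push and grip.
It fails at once if the spare pin is moved more than 30 mm (distance of spare from where it was at the start of the episode above 0.03 m).
It fails at once if the solder spool is moved more than 30 mm (distance of spool from where it was at the start of the episode above 0.03 m).
It also fails if it takes over 59 s, if anything falls off the work surface, if the arm or the gripper's body presses on something with over 40 N, if the wrist force passes 120 N, or if a joint passes its speed limit or range.

### The arm

A 7-joint arm with a two-finger parallel gripper is mounted at the origin on the work surface. World frame = base frame: x ahead of the robot, y to its left, z up, the work surface at z = 0. Lengths are in mm, angles in rad, forces in N, time in s.
With the tool pointing down it reaches from about 400 to 875 mm from the base axis. Payload 4.4 kg.
Tool frame: the origin (TCP) lies at the very end of the fingers, on their centre line; the grasp point (between the pads) lies 19 mm behind it; z points along the fingers, y is the line along which they close (so a half turn about z gives the same grasp; the last joint's range is limited). The gripper opens to 85 mm and grips with 20 to 120 N. Pads are 22 mm wide; open, the fingers measure 114 mm over their backs; the gripper's body (76 mm by 85 mm) begins 54 mm behind the grasp point. The pads swing forward as they close: fully open they stand 13 mm farther back than shut.
Start: joints at [-1.179, 0.628, 0.038, 1.517, -0.027, 0.996, -0.02], TCP at [287.264, 583.093, 231.313] pointing down, gripper open.
Joint ranges: [-3.06, 3.06], [-0.37, 2.12], [-1.25, 1.32], [0.18, 2.47], [-1.1, 4.24], [0.23, 1.98], [-2.94, 2.94]. Speed limits (rad/s): [2.57, 2.57, 3.14, 3.14, 3.14, 3.14, 3.14].

### API

Orientations are given as [roll, pitch, yaw] about the fixed x, y, z axes, in that order (R = Rz(yaw) Ry(pitch) Rx(roll)).
In Python, from cell import read_state, get_image, camera_info, finish_job gives the robot as it stands.
- The arm moves only by the tool play_rows, never from a script. Its argument "deltas" is one flat list of numbers, 7 for each row, row after row: the shift along the tool's x, y, z in mm, then the turn, a rotation vector about the tool's x, y, z in rad, then the opening, from 0 (shut) to 1 (fully open). In form: [dx, dy, dz, ax, ay, az, grip, dx, dy, dz, ax, ay, az, grip, ...]. A call has 1 to 10 rows; each row is the pose to reach, as a shift and turn from the pose commanded when the call began, along the tool's axes at that moment; what a row does not reach only later rows make up. A row lasts 1/8 s, in which the tool goes at most 62.5 mm and 10.7 degrees, less where a joint would pass 70% of its speed; a pose out of reach is approached as far as the arm can. A call with a gripper value outside its range is refused whole. The fingers move at their own pace and stop on an object; the grip force is fixed at half the most. Time passes only in rows, so rows that repeat a pose let the fingers close. It gives the time, the measured TCP pose, the force, the opening and the grip force at its end, in the units of the state.
- read_state(): the state, without advancing time (a new reading comes with each control period).
- get_image(name): name is "side" or "top"; returns the picture (384x512x3 uint8, red, green, blue); there is no depth.
- camera_info(name): a dict with "fx", "fy", "cx", "cy" (pixels), "T" (4x4, takes a point from camera to world coordinates). Camera axes: x right, y down, z forward; pixel columns grow to the right and rows downward; lengths in mm; the calibration is good to about 2 mm. A picture is of the moment at which its call begins. camera_info takes no time and is no camera call.
- finish_job(): hands the job in; it is judged then, once.
The state is a dict: "clock": time; "qpos": joint angles; "qd": joint speeds; "tau": joint torques, N m; "eef_pos": TCP position; "tool_rot": TCP orientation; "force": force on the tool from outside, world axes, zero at the start; "torque": the same for the moment, N m; "width": finger opening in mm; "gripper_force": force on a finger pad.
Only numpy, scipy, OpenCV 4.12 (cv2) and the standard library are available. Lean on these libraries where they do the work, as an engineer would, in place of code of your own. Each camera call takes 0.05 s, during which the arm holds its last target. There are 200 camera calls.

## Working session

There is one attempt and no reset: what is moved stays moved. The work goes in short steps, Python scripts to look and compute and a tool call to move; the robot and the scene stay as the last step left them, time stands still between calls to the robot, and variables do not carry over. Pictures are saved under pics/ and viewed, at most 10 in all, crops included, and the job is handed in when it is done.

Besides the shell and the picture viewer there is one more tool, called after "Call:" as name(argument=value, ...) on one line, values as JSON. play_rows: Moves the arm, as the interface text tells. Its arguments: {"type":"object","properties":{"deltas":{"type":"array"}},"required":["deltas"]}

```bash
mkdir -p pics
python3 - <<'E'
from cell import *
import cv2,json,numpy as np
for n in("top","side"):
    im=get_image(n); cv2.imwrite(f"pics/{n}0.png",cv2.resize(im[:,:,::-1],(800,600),interpolation=cv2.INTER_CUBIC)); cv2.imwrite(f"{n}0_raw.png",im[:,:,::-1])
    c=camera_info(n); print(n,c["fx"],c["fy"],c["cx"],c["cy"],np.round(c["T"],3).tolist())
print(read_state())
E
```

```text
top 418.4139504928065 418.4139504928065 252.6751085291685 189.54727099751983 [[-0.004, -0.991, 0.137, 445.605], [-1.0, 0.005, 0.005, 2.987], [-0.005, -0.137, -0.991, 1066.094], [0.0, 0.0, 0.0, 1.0]]
side 391.72999083619845 391.72999083619845 257.453525431449 190.4354793047846 [[0.84, -0.341, 0.422, 159.794], [-0.542, -0.5, 0.675, -609.4], [-0.019, -0.796, -0.605, 627.623], [0.0, 0.0, 0.0, 1.0]]
{'clock': 0.1, 'qpos': array([-1.17879238,  0.62926747,  0.03842029,  1.51824122, -0.02699741,
        0.99630801, -0.01996887]), 'qd': array([ 0.001097  , -0.00458208,  0.00220507, -0.00165139,  0.00064491,
        0.0001917 , -0.00131904]), 'tau': array([ 3.61450060e-03, -5.64531791e+01,  1.23123061e+00, -1.93974620e+01,
        1.14502420e-02,  5.40046240e-03, -9.17112828e-06]), 'eef_pos': array([287.00329428, 582.59277713, 230.48019979]), 'tool_rot': array([-3.13988571e+00,  5.16928548e-06,  2.68384166e+00]), 'force': array([ 0.25518225, -0.34937653,  0.4281764 ]), 'torque': array([-0.05629023, -0.02097281,  0.00318164]), 'gripper_force': 0.0, 'width': 85.52964911858264}
```

View pics/top0.png

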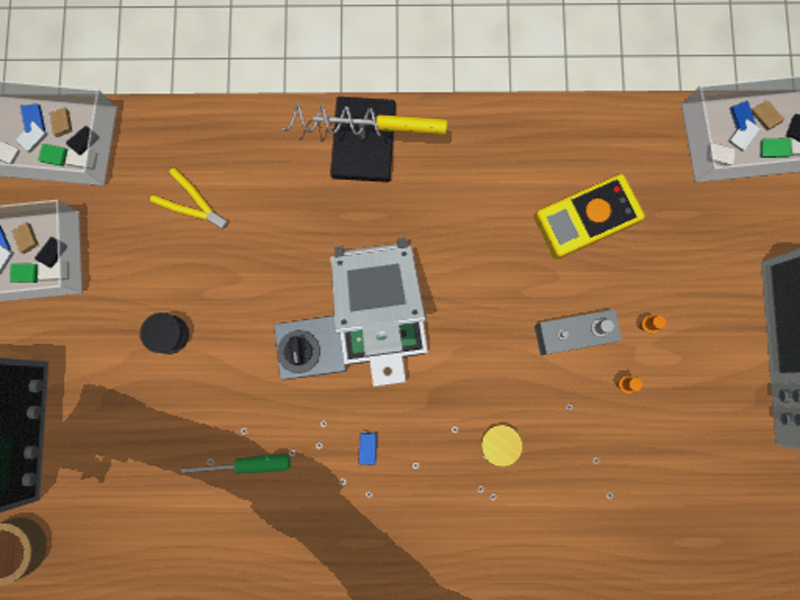

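View pics/side0.png

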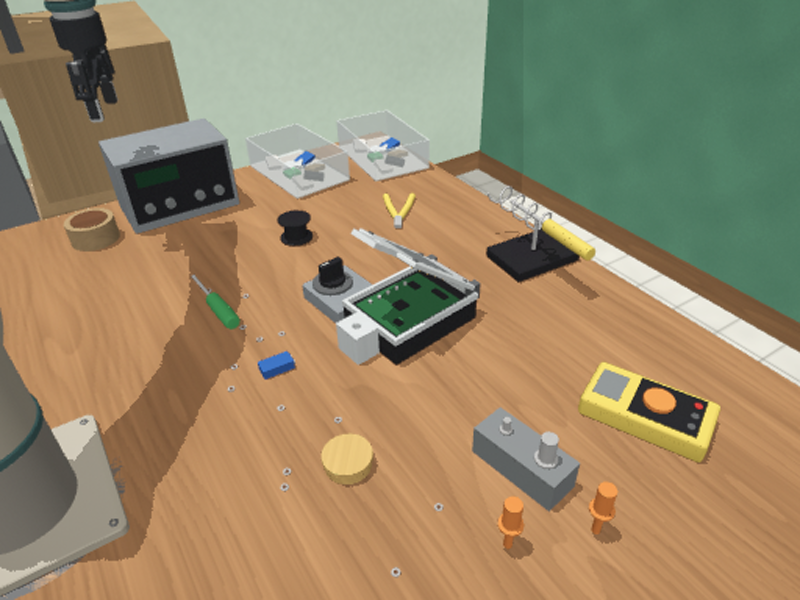

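Top view (800x600 px):
- jig at (380,310), lug hole at (388,371), knob at (298,351), spool at (165,333).
- Candidates for the pin: thick silver head (602,326), slim silver spare (563,335), orange look-alikes (653,322) and (629,383).
- Side view: pin head (548,448), spare (507,425), orange pins (512,515) and (604,500).

I choose the thick silver pin and check it in a close crop.

Run:
```python
import cv2,numpy as np
t=cv2.imread("top0_raw.png");s=cv2.imread("side0_raw.png")
def c(im,x,y,w,h,W,H): return cv2.resize(im[y:y+h,x:x+w],(W,H),interpolation=cv2.INTER_CUBIC)
a=c(t,172,195,100,60,500,300)   # 5x
b=c(t,340,192,60,60,300,300)   # 5x
d=c(s,190,160,100,75,400,300)  #4x
e=c(s,295,255,100,75,400,300)
cv2.imwrite("pics/crop1.png",np.vstack([np.hstack([a,b]),np.hstack([d,e])]))
```

```text
(no output)
```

View pics/crop1.png

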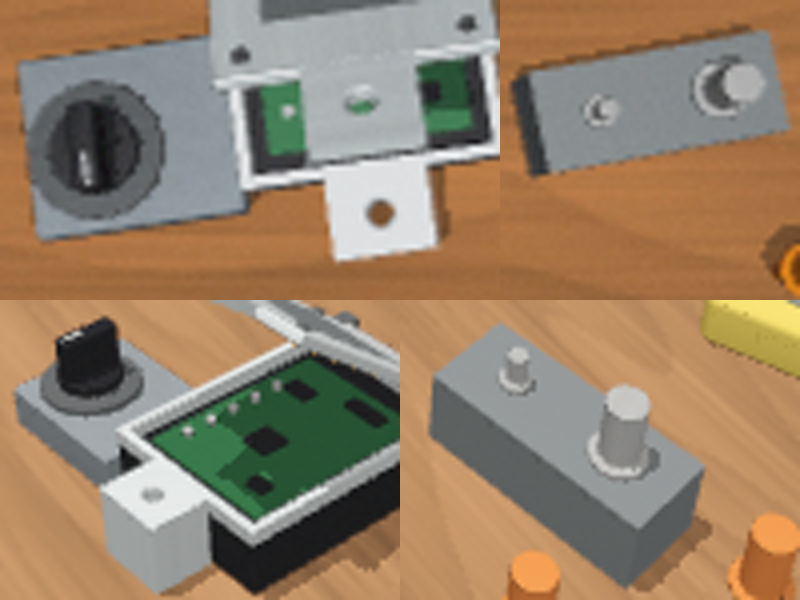

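The close crop confirms the pin: thick silver head with a wide flange, right end of the stand, crop (745,83). The slim spare is at (603,108). The lug hole is at crop (380,213), the knob bar near (92,148).

```bash
cat > h.py <<'E'
import cv2,numpy as np
from cell import *
def ray(n,u,v):
    c=camera_info(n);T=np.array(c["T"])
    return T[:3,3],T[:3,:3]@np.array([(u-c["cx"])/c["fx"],(v-c["cy"])/c["fy"],1])
def onz(n,u,v,z):
    o,d=ray(n,u,v); return o+d*(z-o[2])/d[2]
def tri(uv1,uv2):
    o1,d1=ray("top",*uv1);o2,d2=ray("side",*uv2)
    d1/=np.linalg.norm(d1);d2/=np.linalg.norm(d2)
    t=np.linalg.lstsq(np.c_[d1,-d2],o2-o1,rcond=None)[0]
    a,b=o1+d1*t[0],o2+d2*t[1]; return (a+b)/2,np.linalg.norm(a-b)
def proj(n,p):
    c=camera_info(n);T=np.array(c["T"]);q=T[:3,:3].T@(np.array(p)-T[:3,3])
    return c["fx"]*q[0]/q[2]+c["cx"],c["fy"]*q[1]/q[2]+c["cy"]
def blob(mask,x0,y0):
    n,l,s,c=cv2.connectedComponentsWithStats(mask.astype(np.uint8)); 
    return [(np.round(c[i]+[x0,y0],2).tolist(),int(s[i,4])) for i in range(1,n) if s[i,4]>6]
E
python3 - <<'E'
from h import *
np.set_printoptions(precision=1,suppress=True)
t=cv2.imread("top0_raw.png").astype(int);s=cv2.imread("side0_raw.png").astype(int)
g=t.sum(2)
print("tophole",blob((g[230:246,241:256]<560),241,230))
print("sidehole",blob((s.sum(2)[200:214,222:236]<530),222,200))
print("pinhead top",blob(g[198:220,376:396]>510,376,198), blob(g[198:220,376:396]>570,376,198))
sg=s.sum(2)
print("pinhead side",blob(sg[272:300,340:362]>540,340,272))
print(g[200:218,378:396]);print(sg[274:292,343:361])
print("disc/bar",blob(g[205:245,176:206]<230,176,205),blob(g[205:245,176:206]<150,176,205))
r=lambda x,y:(x/5+172-.4,y/5+195-.4)
C=[onz("top",*r(*p),30) for p in((18,62),(37,240),(247,210))]
L=[onz("top",*r(*p),50) for p in((325,170),(335,262),(438,246),(430,165))]
print(np.array(C),np.array(L))
f=lambda a,b:np.arctan2(*(b-a)[[1,0]])
print("yaw", f(C[1],C[0]),f(C[2],C[1])-np.pi/2,f(L[1],L[0]),f(L[2],L[1])-np.pi/2)
r2=lambda x,y:((x-500)/5+340-.4,y/5+192-.4)
S=[onz("top",*r2(*p),45) for p in((530,75),(548,175),(790,130),(768,32))]
print("stand",np.array(S),"yaw",f(S[3],S[0])-np.pi/2,f(S[2],S[1])-np.pi/2, "centre",np.mean(S,0))
E
```

```text
tophole [([247.5, 237.21], 28)]
sidehole [([223.55, 200.73], 11), ([228.0, 208.5], 10)]
pinhead top [([388.28, 208.07], 43), ([383.0, 213.57], 7)] []
pinhead side [([351.53, 280.24], 68), ([346.57, 295.17], 30)]
[[312 317 350 391 400 398 404 398 406 397 408 404 408 408 400 400 358 349]
 [408 407 412 405 403 402 405 407 407 409 410 401 400 399 404 403 375 337]
 [413 402 413 411 405 412 406 405 407 402 409 406 407 401 404 401 372 338]
 [410 408 411 403 410 399 317 294 286 294 391 404 411 409 412 406 389 356]
 [410 408 409 317 357 347 335 311 297 292 367 411 405 403 403 402 397 370]
 [412 404 427 535 533 411 307 254 452 514 527 515 518 437 407 402 404 388]
 [412 386 517 537 412 254 194 485 513 522 526 526 523 515 429 400 403 386]
 [368 491 471 340 241 212 278 513 531 522 524 526 526 521 465 414 405 395]
 [324 525 478 285 217 205 354 521 538 529 530 528 529 520 529 433 405 407]
 [351 521 365 241 227 235 318 519 539 531 530 527 528 524 489 418 405 399]
 [359 522 430 268 242 233 250 483 540 535 528 527 536 525 451 408 403 404]
 [286 504 483 295 249 242 244 242 517 542 530 531 532 478 417 4
[... 1579 characters left out ...]
458 429]
 [605 538 359 380 388 397 402 403 400 402 398 395 376 435 458 459 457 457]
 [602 479 364 382 393 399 405 402 403 399 397 390 373 454 458 460 459 458]
 [601 422 370 382 394 400 404 403 401 402 392 386 380 392 454 453 460 458]]
disc/bar [([190.43, 223.69], 268)] [([191.26, 223.6], 122)]
[[545.9 201.   30. ]
 [458.  189.8  30. ]
 [472.2  86.6  30. ]] [[490.8  47.3  50. ]
 [446.7  42.4  50. ]
 [454.1  -7.2  50. ]
 [493.   -3.6  50. ]]
yaw 0.127001472345298 0.13700627010421118 0.1097812008752829 0.14870182580137192
stand [[ 543.5 -219.2   45. ]
 [ 494.7 -226.3   45. ]
 [ 516.1 -344.8   45. ]
 [ 564.2 -336.5   45. ]] yaw 0.17408344358063754 0.1782149515264535 centre [ 529.6 -281.7   45. ]
```

Run:
```python
from h import *
np.set_printoptions(precision=1,suppress=True)
y=0.133;R=np.array([[np.cos(y),-np.sin(y)],[np.sin(y),np.cos(y)]])
h=onz("top",247.5,237.2,50);print("hole",h,tri((247.5,237.2),(228.0,208.5)),onz("side",228,208.5,50))
p=onz("top",388.4,208.15,83);print("pin",p,tri((388.4,208.15),(351.6,280.3)),onz("side",351.6,280.3,83))
k=onz("top",190.43,223.69,44);print("knob disc",k, "in jig frame", R.T@(k[:2]-h[:2])+[-105,0])
ys=.176;c=np.array([529.6,-281.7]);print("stand hole",c+30*np.array([np.sin(ys),-np.cos(ys)]))
# bar
t=cv2.imread("top0_raw.png");s=cv2.imread("side0_raw.png")
L=np.vstack([h[:2]+R@np.array(v) for v in((105+85,30),)]);print("hinge",h[:2]+R@[190,0])
# lid tongue hole in top: crop (361,100)
u=(361/5+172-.4,100/5+195-.4)
o,d=ray("top",*u)
a=h[:2]+R@[190,0]; n=R@[0,1]
# plane jig xz through centre line
tt=((a-o[:2])@n)/(d[:2]@n); q=o+tt*d; rx=(q[:2]-a)@(R@[1,0]); print("lidhole",q,rx,np.hypot(rx,q[2]-56),np.arctan2(q[2]-56,-rx))
# alternatively intersect only using radius 190 about hinge
st=read_state();print(st["tool_rot"])
```

```text
hole [470.   20.9  50. ] (array([470.9,  20.6,  46.4]), np.float64(1.7894392341890186)) [469.8  16.4  50. ]
pin [ 535.8 -311.4   83. ] (array([ 536.2, -312.2,   81.2]), np.float64(0.7083965488314774)) [ 535.3 -313.3   83. ]
knob disc [503.5 160.3  44. ] in jig frame [-53.3 133.6]
stand hole [ 534.9 -311.2]
hinge [658.3  46.1]
lidhole [517.1  27.2 147.3] -142.4984799704767 169.26111560885306 0.5700286653792559
[-3.1  0.   2.7]
```

```bash
cat >> h.py <<'E'
from scipy.spatial.transform import Rotation as Ro
def go(x,y,z,yaw,pr=True):
    "shift and turn from the measured pose, in tool axes"
    s=read_state();R=Ro.from_euler("xyz",s["tool_rot"])
    d=R.inv().apply(np.array([x,y,z])-s["eef_pos"]); r=(R.inv()*Ro.from_euler("xyz",[np.pi,0,yaw])).as_rotvec()
    print("clock",round(s["clock"],2),"pos",s["eef_pos"].round(1),"rot",s["tool_rot"].round(3),"F",s["force"].round(1),"w",round(s["width"],1),"q",s["qpos"].round(2))
    print("delta",d.round(1).tolist(),r.round(3).tolist())
E
python3 -c "
from h import *
go(503,159.5,150,3.275)
a=np.array([658.3,46.1,56]);y=.133
o,d=ray('top',361/5+172-.4,20+195-.4)
# angle from radius only
from scipy.optimize import brentq
f=lambda t:np.linalg.norm((o+d*t)-a)-190.04
t0=(56-o[2])/d[2]
ts=np.linspace(t0*.75,t0,60);v=[f(t) for t in ts];print([ (o+d*t).round(0) for t,w in zip(ts,v) if abs(w)<6])
print(tri((361/5+172-.4,20+195-.4),(240,157)))
"
```

```text
clock 0.1 pos [287.  582.6 230.5] rot [-3.14   0.     2.684] F [ 0.3 -0.3  0.4] w 85.5 q [-1.18  0.63  0.04  1.52 -0.03  1.   -0.02]
delta [-380.7, -283.9, 81.0] [-0.002, -0.0, -0.591]
[array([514.,  26., 184.]), array([515.,  26., 180.]), array([515.,  26., 176.]), array([515.,  27., 172.])]
(array([515.09779189,  26.87496951, 168.27667157]), np.float64(0.8434036204527746))
```

Call:
play_rows(deltas=[-47,-35,0,0,0,-0.1,1,-94,-70,0,0,0,-0.2,1,-142,-105,10,0,0,-0.3,1,-190,-140,20,0,0,-0.4,1,-238,-176,35,0,0,-0.5,1,-285,-212,50,0,0,-0.59,1,-333,-248,66,0,0,-0.59,1,-380.7,-283.9,81,0,0,-0.591,1,-380.7,-283.9,81,0,0,-0.591,1,-380.7,-283.9,81,0,0,-0.591,1])

```text
clock: 1.35
eef_pos: [503.0, 160.6, 150.1]
tool_rot: [3.141, -0.001, -3.009]
force: [-0.4, 0.5, 0.1]
width: 85.2
gripper_force: 0.0
```

Run:
```python
from h import *
go(503,159.5,80,3.275)
t=get_image("top")[:,:,::-1];s=get_image("side")[:,:,::-1]
def c(im,x,y,w,h,W,H): return cv2.resize(im[y:y+h,x:x+w],(W,H),interpolation=cv2.INTER_CUBIC)
cv2.imwrite("pics/k1.png",np.hstack([c(t,150,160,100,120,400,480),c(s,170,100,100,120,400,480)]))
p=read_state()["eef_pos"]
print("tcp px",proj("top",p),proj("side",p),"knob est px",proj("side",(503,159.5,74)),proj("top",(503,159.5,74)))
```

```text
clock 1.35 pos [503.  160.6 150.1] rot [ 3.141e+00 -1.000e-03 -3.009e+00] F [-0.4  0.5  0.1] w 85.2 q [-0.28  0.57 -0.12  1.94  0.11  0.64  1.23]
delta [0.0, -1.1, 70.1] [0.001, -0.001, -0.001]
tcp px (np.float64(182.13970082887005), np.float64(221.35316167366324)) (np.float64(207.69799150133846), np.float64(140.17773400631546)) knob est px (np.float64(211.15587259208561), np.float64(166.77979043711576)) (np.float64(188.81026674018068), np.float64(223.1981784971787))
```

View pics/k1.png

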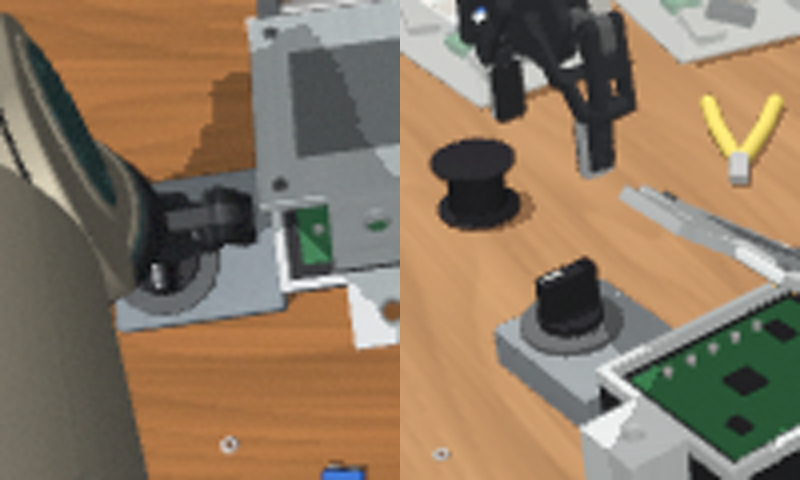

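The gripper is above the knob. In the side half of the crop the bar's top centre, about (566,270), matches the estimate (565,267). I go down with the fingers partly closed.

Call:
play_rows(deltas=[0,-1,30,0,0,0,0.6,0,-1,60,0,0,0,0.6,0,-1,85,0,0,0,0.6,0,-1,101,0,0,0,0.6,0,-1,101,0,0,0,0.6,0,-1,101,0,0,0,0.4,0,-1,101,0,0,0,0.2,0,-1,101,0,0,0,0,0,-1,101,0,0,0,0,0,-1,101,0,0,0,0])

```text
clock: 2.7
eef_pos: [504.0, 160.2, 50.4]
tool_rot: [3.14, 0.002, -3.008]
force: [-1.1, 1.6, 5.9]
width: 12.8
gripper_force: 58.9
```

Call:
play_rows(deltas=[0,0,-1,0,0,0.13,0,0,0,-1,0,0,0.26,0,0,0,-1,0,0,0.4,0,0,0,-1,0,0,0.55,0,0,0,-1,0,0,0.7,0,0,0,-1,0,0,0.85,0,0,0,-1,0,0,1.0,0,0,0,-1,0,0,1.12,0,0,0,-1,0,0,1.22,0,0,0,-1,0,0,1.22,0])

```text
clock: 3.95
eef_pos: [502.8, 158.2, 50.5]
tool_rot: [-3.14, 0.001, 2.058]
force: [-0.5, -3.3, 2.1]
width: 12.7
gripper_force: 60.9
```

Call:
play_rows(deltas=[0,0,-1,0,0,1.22,0.5,0,0,-1,0,0,1.22,0.5,0,0,-1,0,0,1.22,0.5,0,0,-40,0,0,1.22,0.5,0,0,-95,0,0,1.22,0.3,0,0,-150,0,0,1.22,0,0,0,-190,0,0,1.22,0,0,0,-190,0,0,1.22,0])

```text
clock: 4.95
eef_pos: [505.6, 159.9, 243.3]
tool_rot: [3.139, -0.006, 0.836]
force: [0.8, -0.1, -0.3]
width: -0.1
gripper_force: 0.0
```

Run:
```python
from h import *
t=get_image("top")[:,:,::-1];s=get_image("side")[:,:,::-1]
def c(im,x,y,w,h,W,H): return cv2.resize(im[y:y+h,x:x+w],(W,H),interpolation=cv2.INTER_CUBIC)
cv2.imwrite("pics/k2.png",np.hstack([c(t,150,130,140,140,400,400),c(s,170,100,140,140,400,400)]))
# push points on lid top at radius r, angle th
y=.133;a=np.array([658.3,46.1]);ex=np.array([np.cos(y),np.sin(y)])
for th in(.75,.69,.5,.35,.2,.1,.04,0):
    r=165; print(th,(a-ex*(r*np.cos(th)+4*np.sin(th))).round(1), round(56+r*np.sin(th)+4*np.cos(th),1))
go(*(a-ex*125),240,1.70)
```

```text
0.75 [535.9  29.7] 171.4
0.69 [529.6  28.9] 164.1
0.5 [512.9  26.6] 138.6
0.35 [503.3  25.4] 116.3
0.2 [497.2  24.6] 92.7
0.1 [495.2  24.3] 76.5
0.04 [494.7  24.2] 66.6
0 [494.8  24.2] 60.0
clock 5.05 pos [503.2 159.7 240.2] rot [-3.141e+00 -1.000e-03  8.370e-01] F [-0.3 -0.5  0.4] w -0.0 q [-0.88  0.55  0.8   1.86 -0.49  0.93 -0.59]
delta [-75.8, 110.4, 0.0] [-0.0, -0.001, -0.863]
```

View pics/k2.png

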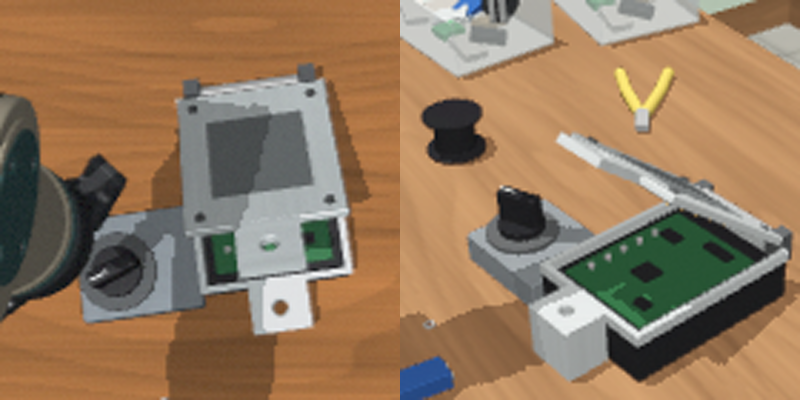

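The knob bar now lies about 1.2 rad clockwise (top half of the crop, around (118,267)), so it sits in the second notch. The lid is still up. Next I move over the lid with the fingers shut.

```bash
python3 -c "
from h import *
go(536,29.7,240,1.70)"
```

```text
clock 5.05 pos [503.2 159.7 240.2] rot [-3.141e+00 -1.000e-03  8.370e-01] F [-0.3 -0.5  0.4] w -0.0 q [-0.88  0.55  0.8   1.86 -0.49  0.93 -0.59]
delta [-74.6, 111.5, 0.0] [-0.0, -0.001, -0.863]
```

Call:
play_rows(deltas=[-25,37,0,0,0,-0.18,0,-50,74,0,0,0,-0.36,0,-74.6,111.5,0,0,0,-0.54,0,-74.6,111.5,0,0,0,-0.72,0,-74.6,111.5,0,0,0,-0.863,0,-74.6,111.5,0,0,0,-0.863,0,-74.6,111.5,0,0,0,-0.863,0])

```text
clock: 5.92
eef_pos: [535.5, 29.1, 239.5]
tool_rot: [-3.14, -0.0, 1.696]
force: [0.1, -0.2, -0.3]
width: 0.1
gripper_force: 0.0
```

Run:
```python
from h import *
y=.133;a=np.array([658.3,46.1]);ex=np.array([np.cos(y),np.sin(y)])
for th in(.75,.65,.55,.45,.35,.25,.15,.08,.04,0.02):
    r=165; print(th);go(*(a-ex*(r*np.cos(th)+4*np.sin(th))), 56+r*np.sin(th)+4*np.cos(th),1.70)
```

```text
0.75
clock 5.92 pos [535.5  29.1 239.5] rot [-3.14  -0.     1.696] F [ 0.1 -0.2 -0.3] w 0.1 q [-0.46  0.5   0.53  1.83 -0.32  0.89  0.34]
delta [0.6, 0.6, 68.1] [-0.001, -0.0, -0.004]
0.65
clock 5.92 pos [535.5  29.1 239.5] rot [-3.14  -0.     1.696] F [ 0.1 -0.2 -0.3] w 0.1 q [-0.46  0.5   0.53  1.83 -0.32  0.89  0.34]
delta [0.5, -9.7, 80.5] [-0.001, -0.0, -0.004]
0.55
clock 5.92 pos [535.5  29.1 239.5] rot [-3.14  -0.     1.696] F [ 0.1 -0.2 -0.3] w 0.1 q [-0.46  0.5   0.53  1.83 -0.32  0.89  0.34]
delta [0.4, -18.7, 93.9] [-0.001, -0.0, -0.004]
0.45
clock 5.92 pos [535.5  29.1 239.5] rot [-3.14  -0.     1.696] F [ 0.1 -0.2 -0.3] w 0.1 q [-0.46  0.5   0.53  1.83 -0.32  0.89  0.34]
delta [0.3, -26.2, 108.2] [-0.001, -0.0, -0.004]
0.35
clock 5.92 pos [535.5  29.1 239.5] rot [-3.14  -0.     1.696] F [ 0.1 -0.2 -0.3] w 0.1 q [-0.46  0.5   0.53  1.83 -0.32  0.89  0.34]
delta [0.3, -32.2, 123.2] [-0.001, -0.0, -0.004]
0.25
clock 5.92 pos [535.5  29.1 239.5] rot [-3.14  -0.     1.696] F [ 0.1 -0.2 -0.3] w 0.1 q [-0.46  0.5   0.53  1.83 -0.32  0.89  0.34]
delta [0.2, -36.7, 138.8] [-0.001, -0.0, -0.004]
0.15
clock 5.92 pos [535.5  29.1 239.5] rot [-3.14  -0.     1.696] F [ 0.1 -0.2 -0.3] w 0.1 q [-0.46  0.5   0.53  1.83 -0.32  0.89  0.34]
delta [0.2, -39.6, 154.9] [-0.001, -0.0, -0.004]
0.08
clock 5.92 pos [535.5  29.1 239.5] rot [-3.14  -0.     1.696] F [ 0.1 -0.2 -0.3] w 0.1 q [-0.46  0.5   0.53  1.83 -0.32  0.89  0.34]
delta [0.2, -40.6, 166.4] [-0.001, -0.0, -0.004]
0.04
clock 5.92 pos [535.5  29.1 239.5] rot [-3.14  -0.     1.696] F [ 0.1 -0.2 -0.3] w 0.1 q [-0.46  0.5   0.53  1.83 -0.32  0.89  0.34]
delta [0.2, -40.8, 173.0] [-0.001, -0.0, -0.004]
0.02
clock 5.92 pos [535.5  29.1 239.5] rot [-3.14  -0.     1.696] F [ 0.1 -0.2 -0.3] w 0.1 q [-0.46  0.5   0.53  1.83 -0.32  0.89  0.34]
delta [0.2, -40.8, 176.3] [-0.001, -0.0, -0.004]
```

Call:
play_rows(deltas=[0.5,0.6,35,0,0,0,0,0.5,0.6,58,0,0,0,0,0.5,0.6,68,0,0,0,0,0.5,-9.7,80.5,0,0,0,0,0.4,-18.7,94,0,0,0,0,0.3,-26.2,108,0,0,0,0,0.3,-32.2,123,0,0,0,0,0.2,-36.7,139,0,0,0,0,0.2,-39.6,155,0,0,0,0,0.2,-40.6,166,0,0,0,0])

```text
clock: 7.18
eef_pos: [495.8, 24.1, 74.0]
tool_rot: [3.141, 0.0, 1.697]
force: [-0.6, -0.2, 0.6]
width: -0.2
gripper_force: 0.3
```

Call:
play_rows(deltas=[0,-0.5,4,0,0,0,0,0,-0.5,8,0,0,0,0,0,-0.5,11,0,0,0,0,0,-0.5,13.5,0,0,0,0,0,-0.5,13.5,0,0,0,0,0,-0.5,13.5,0,0,0,0])

```text
clock: 7.92
eef_pos: [495.3, 24.0, 61.0]
tool_rot: [3.141, -0.0, 1.698]
force: [-0.7, 0.3, 3.5]
width: -0.2
gripper_force: 1.9
```

Run:
```python
from h import *
t=get_image("top")[:,:,::-1];s=get_image("side")[:,:,::-1]
def c(im,x,y,w,h,W,H): return cv2.resize(im[y:y+h,x:x+w],(W,H),interpolation=cv2.INTER_CUBIC)
cv2.imwrite("pics/k3.png",np.hstack([c(t,150,130,140,140,400,400),c(s,170,100,140,140,400,400)]))
print(read_state()["force"])
```

```text
[-0.93620309 -0.35229676  4.35404295]
```

View pics/k3.png

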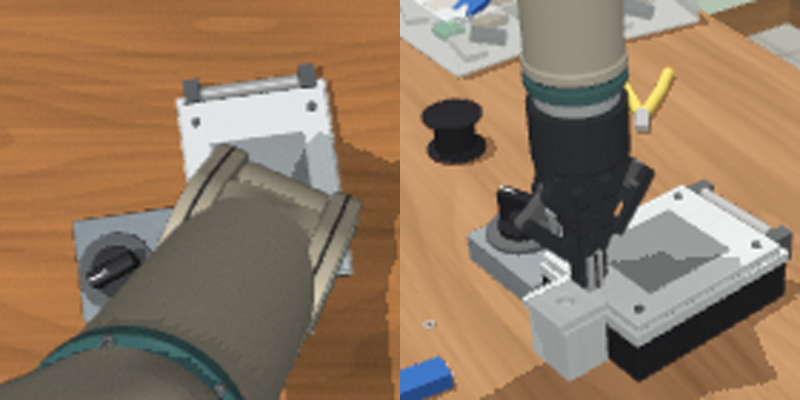

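The lid is down flat on the body (side half of the crop), with about 4 N of spring force, and the knob is still turned. Next the pin.

```bash
python3 -c "
from h import *
go(536,-311.8,140,1.747)"
```

```text
clock 8.03 pos [495.3  24.   61. ] rot [ 3.141 -0.     1.698] F [-0.9 -0.4  4.4] w 0.2 q [-0.31  0.72  0.31  2.09 -0.52  0.41  0.54]
delta [-338.3, -2.1, -79.0] [0.0, 0.0, -0.049]
```

Call:
play_rows(deltas=[0,0,-50,0,0,0,0,0,0,-110,0,0,0,0.3,-50,0,-130,0,0,-0.05,1,-110,-1,-130,0,0,-0.05,1,-170,-1,-130,0,0,-0.05,1,-230,-2,-110,0,0,-0.05,1,-290,-2,-90,0,0,-0.05,1,-338.3,-2,-80,0,0,-0.05,1,-338.3,-2,-80,0,0,-0.05,1,-338.3,-2,-80,0,0,-0.05,1])

```text
clock: 9.28
eef_pos: [535.9, -310.9, 140.3]
tool_rot: [-3.141, -0.002, 1.748]
force: [-0.9, 1.1, -0.1]
width: 85.5
gripper_force: 0.0
```

Run:
```python
from h import *
go(536,-311.8,52,1.747)
t=get_image("top")[:,:,::-1];s=get_image("side")[:,:,::-1]
cv2.imwrite("top1_raw.png",t);cv2.imwrite("side1_raw.png",s)
def c(im,x,y,w,h,W,H): return cv2.resize(im[y:y+h,x:x+w],(W,H),interpolation=cv2.INTER_CUBIC)
a=np.hstack([c(t,220,200,60,50,400,333),c(s,205,180,60,50,400,333)])
b=np.hstack([c(t,340,160,100,66,400,264),c(s,300,190,100,66,400,264)])
cv2.imwrite("pics/p1.png",np.vstack([a,b]))
```

```text
clock 9.28 pos [ 535.9 -310.9  140.3] rot [-3.141e+00 -2.000e-03  1.748e+00] F [-0.9  1.1 -0.1] w 85.5 q [ 0.23  0.73  0.41  1.7  -0.38  0.8   1.  ]
delta [-1.0, -0.0, 88.3] [-0.0, -0.002, 0.001]
```

View pics/p1.png

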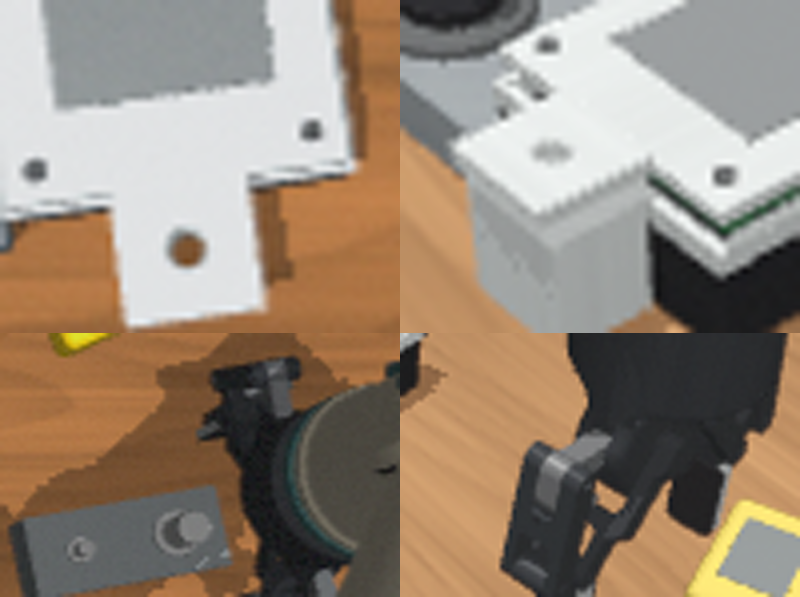

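Call:
play_rows(deltas=[-1,0,40,0,0,0,1,-1,0,70,0,0,0,1,-1,0,88,0,0,0,1,-1,0,88,0,0,0,1,-1,0,88,0,0,0,0.5,-1,0,88,0,0,0,0.2,-1,0,88,0,0,0,0,-1,0,88,0,0,0,0,-1,0,88,0,0,0,0,-1,0,88,0,0,0,0])

```text
clock: 10.62
eef_pos: [536.6, -313.0, 53.5]
tool_rot: [3.141, 0.001, 1.748]
force: [-0.8, 0.7, 5.8]
width: 18.5
gripper_force: 58.5
```

Run:
```python
from h import *
np.set_printoptions(precision=1,suppress=True)
t=cv2.imread("top1_raw.png").astype(int).sum(2);s=cv2.imread("side1_raw.png").astype(int).sum(2)
bt=blob(t[232:243,242:254]<600,242,232);bs=blob(s[197:208,222:234]<610,222,197);print(bt,bs)
for z in(67.6,):print(onz("top",*bt[0][0],z))
if bs: print(onz("side",*bs[0][0],67.6),tri(bt[0][0],bs[0][0]))
print(onz("side",227.3,202.4,67.6))
go(536,-311.8,52,1.747)
```

```text
[([247.45, 236.91], 33)] [([227.4, 202.4], 15)]
[470.3  20.7  67.6]
[469.9  17.   67.6] (array([470.9,  20.5,  64.7]), np.float64(1.2767859135350836))
[469.7  17.1  67.6]
clock 10.62 pos [ 536.6 -313.    53.5] rot [3.1 0.  1.7] F [-0.8  0.7  5.8] w 18.5 q [ 0.3  0.8  0.3  1.7 -0.4  0.6  1.1]
delta [1.3, -0.4, 1.5] [0.001, 0.001, 0.001]
```

```bash
python3 -c "
from h import *
go(470.2,20,150,1.747)"
```

```text
clock 10.62 pos [ 536.6 -313.    53.5] rot [3.141e+00 1.000e-03 1.748e+00] F [-0.8  0.7  5.8] w 18.5 q [ 0.28  0.85  0.35  1.74 -0.44  0.63  1.05]
delta [339.5, -6.7, -96.6] [0.001, 0.001, 0.001]
```

Call:
play_rows(deltas=[0,0,-25,0,0,0,0,0,0,-60,0,0,0,0,10,0,-96.5,0,0,0,0,60,-1,-96.5,0,0,0,0,115,-2,-96.5,0,0,0,0,170,-3,-96.5,0,0,0,0,225,-4,-96.5,0,0,0,0,280,-5,-96.5,0,0,0,0,325,-6,-96.5,0,0,0,0,339.5,-6.7,-96.5,0,0,0,0])

```text
clock: 11.88
eef_pos: [468.8, 23.4, 149.0]
tool_rot: [-3.14, -0.001, 1.752]
force: [0.3, -0.6, 0.3]
width: 18.6
gripper_force: 58.7
```

Call:
play_rows(deltas=[0,0,0,0,0,0,0,0,0,0,0,0,0,0,0,0,0,0,0,0,0])

```text
clock: 12.25
eef_pos: [470.2, 18.5, 149.4]
tool_rot: [3.141, 0.001, 1.745]
force: [0.2, -0.2, -0.9]
width: 18.4
gripper_force: 58.7
```

Run:
```python
from h import *
go(470.2,20,150,1.747)
t=get_image("top")[:,:,::-1];s=get_image("side")[:,:,::-1]
cv2.imwrite("top2_raw.png",t);cv2.imwrite("side2_raw.png",s)
def c(im,x,y,w,h,W,H): return cv2.resize(im[y:y+h,x:x+w],(W,H),interpolation=cv2.INTER_CUBIC)
cv2.imwrite("pics/i1.png",np.hstack([c(t,210,190,80,100,400,500),c(s,195,130,80,100,400,500)]))
p=read_state()["eef_pos"]
for dz in(0,-8,-48):print(proj("side",p+[0,0,dz]),proj("top",p+[0,0,dz]))
```

```text
clock 12.25 pos [470.2  18.5 149.4] rot [3.141e+00 1.000e-03 1.745e+00] F [ 0.2 -0.2 -0.9] w 18.4 q [-0.42  0.55  0.46  2.1  -0.43  0.59  0.53]
delta [1.5, 0.2, -0.6] [0.0, 0.001, -0.002]
(np.float64(224.53131247540816), np.float64(172.40672762958567)) (np.float64(247.5817268180552), np.float64(236.07759788630227))
(np.float64(224.78906868190128), np.float64(175.44730350598317)) (np.float64(247.64553736420018), np.float64(236.17501995867002))
(np.float64(226.03504223652718), np.float64(190.14521198457447)) (np.float64(247.94877298891544), np.float64(236.63798172220623))
```

View pics/i1.png

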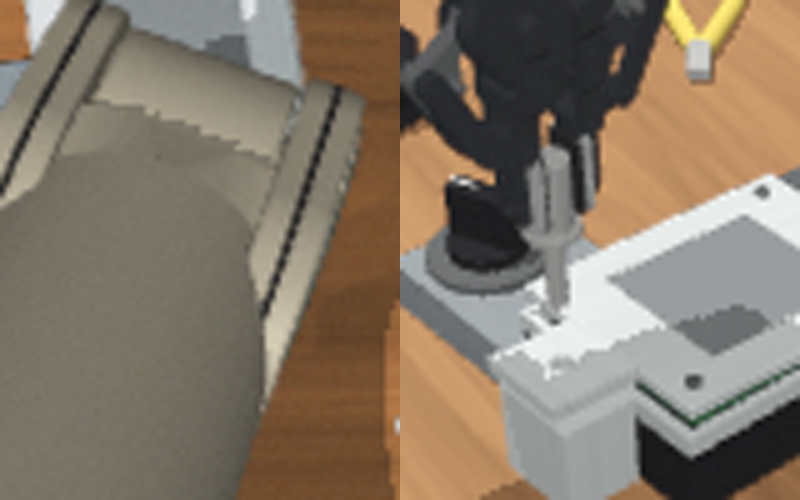

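The pin hangs upright in the fingers; its tip is at about (556,318) in the side half of the crop, just behind and above the lid hole at about (558,372). I refine the offset from pixel profiles.

Run:
```python
from h import *
s=cv2.imread("side2_raw.png").astype(int).sum(2)
print(s[174:208,216:238])
p=read_state()["eef_pos"]
for q in([0,0,-20],[0,0,-48],[0,0,-82]):print(np.round(proj("side",p+q),2))
b=np.array([470.3,20.7,67.6]);print("J",np.round([np.array(proj("side",b+e))-proj("side",b) for e in np.eye(3)],3),np.round(proj("side",b),2))
```

```text
[[ 89  97 120 133 152 287 403 405 275 349 403 394 368 343 452 453 458 459
  455 451 449 447]
 [ 84  90 169 211 288 394 397 404 279 353 405 395 374 401 449 386 460 462
  460 459 456 452]
 [ 93  88 104 328 408 396 400 378 333 415 409 416 390 448 439 372 442 462
  460 461 458 458]
 [ 91  94  94 227 423 433 427 427 435 433 453 450 445 438 383 446 414 444
  454 458 460 461]
 [ 87  89  85  94 245 393 437 449 452 456 454 438 402 421 458 504 511 420
  444 449 474 510]
 [ 87  88  89  93 117 344 365 387 414 417 423 388 422 503 504 501 507 529
  478 485 604 729]
 [116 115  96  89 169 237 239 322 390 419 408 388 458 507 504 504 516 534
  624 694 699 701]
 [128  88  94 137 237 240 254 340 387 417 412 391 459 508 520 500 623 699
  700 703 708 713]
 [ 91 104 170 249 246 251 344 315 385 415 410 396 469 533 673 700 701 707
  710 712 708 704]
 [184 226 253 345 345 342 335 282 382 412 411 399 574 700 705 706 710 712
  708 704 701 701]
 [341 342 346 343 342 335 247 260 383 411 412 400 558 710 713 713 708 703
  702 702 697 690]
 [344 339 335 338 292 257 354 565 396 410 414 403 561 713 707 701 702 704
  7
[... 1480 characters left out ...]
 540
  543 543 544 543]
 [536 536 539 540 543 545 558 702 654 539 490 511 506 503 590 518 536 538
  537 540 542 543]
 [539 537 535 533 540 542 545 555 675 533 509 531 527 510 514 538 536 537
  539 538 539 540]
 [524 540 537 534 532 536 541 555 710 636 663 583 541 542 545 541 537 537
  538 536 537 536]
 [467 506 539 538 535 529 534 551 695 545 544 543 538 543 545 543 542 541
  539 538 533 530]
 [465 467 507 537 537 534 530 534 536 542 545 545 542 538 542 545 544 543
  538 535 507 505]
 [499 466 465 488 520 536 534 531 531 536 540 543 545 545 542 542 542 544
  512 507 477 477]]
[225.17 179.94]
[226.04 190.15]
[227.04 202.01]
J [[ 0.382 -0.154]
 [-0.214 -0.227]
 [-0.029 -0.341]] [226.76 201.5 ]
```

Call:
play_rows(deltas=[-0.1,0.9,12,0,0,0,0,-0.1,0.9,24,0,0,0,0,-0.1,0.9,29,0,0,0,0,-0.1,0.9,33,0,0,0,0,-0.1,0.9,37,0,0,0,0,-0.1,0.9,41,0,0,0,0,-0.1,0.9,41,0,0,0,0])

```text
clock: 13.22
eef_pos: [470.6, 20.3, 108.1]
tool_rot: [-3.141, -0.0, 1.748]
force: [-0.7, 0.8, -0.3]
width: 18.2
gripper_force: 58.7
```

Call:
play_rows(deltas=[0,0,4,0,0,0,0,0,0,8,0,0,0,0,0,0,12,0,0,0,0,0,0,12,0,0,0,0])

```text
clock: 13.72
eef_pos: [470.5, 20.3, 96.0]
tool_rot: [-3.141, -0.0, 1.748]
force: [1.0, -1.2, -1.6]
width: 18.5
gripper_force: 58.7
```

Run:
```python
from h import *
for _ in range(3):
    s=get_image("side")[:,:,::-1];st=read_state();print(st["clock"],st["eef_pos"].round(1),st["force"].round(1),st["torque"].round(2))
def c(im,x,y,w,h,W,H): return cv2.resize(im[y:y+h,x:x+w],(W,H),interpolation=cv2.INTER_CUBIC)
cv2.imwrite("pics/i2.png",c(s,195,150,80,80,480,480))
```

```text
13.775 [470.6  20.2  96.1] [-0.2 -0.3 -0.9] [-0.02 -0.05 -0.  ]
13.825 [470.7  20.2  96.2] [-0.8 -0.4 -0.7] [ 0.   -0.01  0.04]
13.875 [470.8  20.3  96.3] [-0.   0.  -0.2] [-0.01  0.03  0.  ]
```

View pics/i2.png

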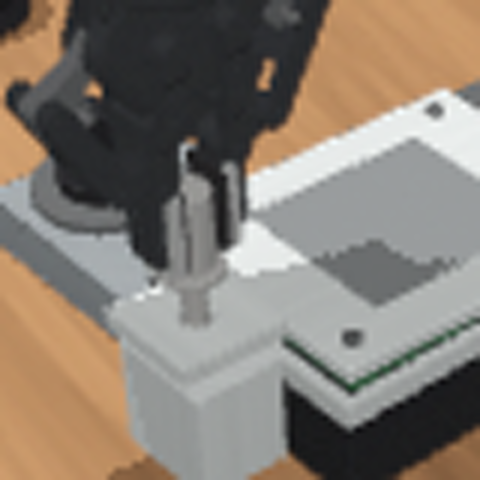

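The pin's shank is in the lid hole at about (195,318), with no side force. I go on down.

Call:
play_rows(deltas=[0,0,3,0,0,0,0,0,0,6,0,0,0,0,0,0,9,0,0,0,0,0,0,12,0,0,0,0,0,0,16,0,0,0,0,0,0,19,0,0,0,0,0,0,19,0,0,0,0])

```text
clock: 14.75
eef_pos: [470.6, 20.3, 77.0]
tool_rot: [-3.141, -0.0, 1.748]
force: [-0.0, -0.3, -0.9]
width: 18.6
gripper_force: 58.7
```

Tip about 29 mm, well inside the lug. Now press slowly.

Call:
play_rows(deltas=[0,0,2,0,0,0,0,0,0,4,0,0,0,0,0,0,6,0,0,0,0,0,0,8,0,0,0,0,0,0,9,0,0,0,0,0,0,9,0,0,0,0])

```text
clock: 15.5
eef_pos: [470.5, 20.2, 68.3]
tool_rot: [-3.141, -0.0, 1.748]
force: [-2.0, -0.4, 3.0]
width: 18.2
gripper_force: 59.1
```

Call:
play_rows(deltas=[0,0,1,0,0,0,0,0,0,2,0,0,0,0,0,0,2,0,0,0,0,0,0,2,0,0,0,0])

```text
clock: 16.0
eef_pos: [470.5, 20.2, 66.7]
tool_rot: [-3.142, -0.0, 1.748]
force: [-3.5, -0.9, 8.2]
width: 18.3
gripper_force: 60.2
```

Call:
play_rows(deltas=[0,0,0.8,0,0,0,0,0,0,0.8,0,0,0,0,0,0,0.8,0,0,0,0,0,0,0.8,0,0,0,0])

```text
clock: 16.5
eef_pos: [470.5, 20.2, 66.3]
tool_rot: [3.141, -0.001, 1.747]
force: [-4.5, -0.2, 13.1]
width: 18.2
gripper_force: 60.6
```

Run:
```python
from h import *
for _ in range(4):
    s=get_image("side")[:,:,::-1];st=read_state();print(st["clock"],st["eef_pos"].round(1),st["force"].round(1),st["torque"].round(2))
def c(im,x,y,w,h,W,H): return cv2.resize(im[y:y+h,x:x+w],(W,H),interpolation=cv2.INTER_CUBIC)
cv2.imwrite("pics/i3.png",c(s,185,140,120,100,720,600))
```

```text
16.55 [470.5  20.2  66.3] [-3.3 -0.6 14.2] [-0.15  0.77 -0.03]
16.6 [470.5  20.2  66.3] [-4.  -0.4 13.8] [-0.08  0.77  0.02]
16.65 [470.5  20.2  66.3] [-3.5  0.2 13.5] [-0.09  0.74  0.01]
16.7 [470.5  20.2  66.3] [-3.3  0.1 14. ] [-0.06  0.76  0.  ]
```

View pics/i3.png

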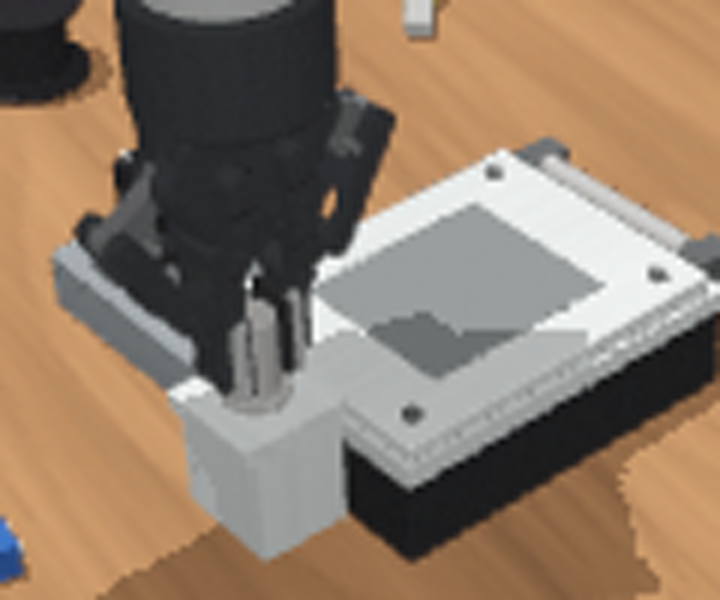

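The flange sits on the lid at about (258,398), the lid is flush with the body, and the push is steady at about 14 N. I hand in.

```bash
python3 -c "
from cell import *
print(finish_job())"
```

```text
the job is handed in; nothing more can be done
None
```

I handed the job in at about 17 s, with the knob in its second notch, the lid shut and the pin through both holes, still held down at about 14 N; the hand-in call gave no verdict.

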